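Load the collars and hold the fixture cover at its balance point

ROBOT

A 7-joint arm with a two-finger parallel gripper is mounted at the origin on the work surface. World frame = base frame: x ahead of the robot, y to its left, z up, the work surface at z = 0. Lengths are in m, angles in degrees, forces in N, time in s.
With the tool pointing down it reaches from about 0.425 to 0.875 m from the base axis. Payload 4.7 kg.
Tool frame: the origin (TCP) lies at the centre of the arm's flange, where the gripper is bolted on; the fingertips stand 182 mm ahead of it and the grasp point (between the pads) lies 164 mm ahead of it; z points along the fingers, y is the line along which they close (so a half turn about z gives the same grasp; the last joint's range is limited). The gripper opens to 87 mm and grips with 3 to 60 N. Pads are 19 mm wide; open, the fingers measure 117 mm over their backs; the gripper's body (75 mm by 190 mm) begins 51 mm behind the grasp point.
Start: joints at [67.5, 18.392, -4.016, 83.108, 1.295, 78.541, -3.26], TCP at [0.257, -0.597, 0.405] pointing down, gripper open.
Joint ranges: [-163.93, 163.93], [-17.29, 119.83], [-79.2, 71.16], [3.27, 140.29], [-89.18, 269.18], [5.43, 117.66], [-154.24, 154.24]. Speed limits (degrees/s): [147.25, 147.25, 180, 180, 180, 180, 180].

INTERFACE

Orientations are given as [roll, pitch, yaw] about the fixed x, y, z axes, in that order (R = Rz(yaw) Ry(pitch) Rx(roll)).
In Python, from cell import env gives the robot as it stands. The module is installed in compiled form; this text tells all that it offers.
- The arm moves only by the tool step_arm, never from a script. Its argument "steps" is one flat list of numbers, 5 for each row, row after row: the opening, from 0 (shut) to 1 (fully open), then the shift along the tool's x, y, z in mm, then the turn about the tool's z in degrees. In form: [grip, dx, dy, dz, roll, grip, dx, dy, dz, roll, ...]. A call has 1 to 12 rows; each row shifts and turns the commanded pose from where the row before left it, along the tool's axes as they then stand; what a row does not reach is not made up. A row lasts 1/8 s, in which the tool goes at most 62.5 mm and 10.7 degrees, less where a joint would pass 70% of its speed; a pose out of reach is approached as far as the arm can. A call with a gripper value outside its range is refused whole. The fingers move at their own pace and stop on an object; "grip_force" is the grip in N (left out, the last holds). Time passes only in rows, so rows that do not move let the fingers close. It gives the time, the measured TCP pose, the force, the opening and the grip force at its end, in the units of the state.
- env.get_obs(): the state, without advancing time (a new reading comes with each control period).
- env.read_camera(name): name is "side" or "top" or "wrist"; returns a dict with "image" (480x640x3 uint8, red, green, blue), "camera_matrix" (3x3 intrinsics, pixels), "R" (3x3) and "t" (3): a world point X has camera coordinates R X + t. Camera axes: x right, y down, z forward; pixel columns grow to the right and rows downward; lengths in m; the calibration is good to about 2 mm. A picture is of the moment at which its call begins. There is no depth.
- env.sign_off(): hands the job in; it is judged then, once.
The state is a dict: "time_s": time; "qpos": joint angles; "joint_velocities": joint speeds; "effort": joint torques, N m; "tool_pos": TCP position; "tool_rot": TCP orientation; "force": force on the tool from outside, world axes, zero at the start; "wrist_torque": the same for the moment, N m; "grip_width": finger opening in m; "grasp_force": force on a finger pad.
Only numpy, scipy, OpenCV 4.12 (cv2) and the standard library are available. Lean on these libraries where they do the work, as an engineer would, in place of code of your own. Each camera call takes 0.05 s, during which the arm holds its last target. There are 200 camera calls.

TASK

Load the fixture on the bench: thread the wide steel collar down its upright post first, then the narrow collar on top of it, both fully home and let go. Then grip the cover by the middle of its handle bar, swing it up from its open rest to upright, where it balances over its hinge, and finish still gripping the bar and holding it there, so that I can check the stack before it is closed; do not let the cover drop or go on over towards the post, and leave the other things on the bench where they are.

Things in the scene. Friction and masses are not known exactly. Their poses are not given: they have to be found in the camera images.
- fixture: Dark steel fixture fixed to the bench. Base plate 160 (x) x 295 (y) x 14 mm, its far ends at y = -175 and y = +120 mm in its own frame; the origin is at the underside, straight below the hinge line. The post stands at y = -105 mm, the hinge line runs along its x axis at y = 0, 80 mm up, and the open cover lies towards its +y, level, on two small blocks. Two hinge lugs 94 mm high stand at x = +/-72 mm on the hinge line. It stands turned by up to 0.3 rad.
- post_foot (a point): Foot of the post: centre of the post where it meets the top of the base plate (14 mm above the bench). Round steel post, 16 mm diameter, 50 mm tall, upright, its last 7 mm tapered to 8 mm diameter. Axes as the fixture's.
- hinge_axis (a point): Middle of the cover's hinge line, 80 mm above the bench; the hinge turns about this point's x axis.
- handle_bar (a point): Middle of the cover's handle: a round steel bar of 12 mm diameter, parallel to the hinge line and 190 mm from it, 106 mm free between two side arms, 59 mm clear of the cover plate's edge. It moves with the cover; at rest it is 80 mm above the bench with nothing below it, with the cover upright 270 mm. The bar can turn between closed fingers.
- cover (a joint): Cover: aluminium plate 130 x 105 x 6 mm with steel side arms and the handle bar, about 0.6 kg in all, symmetrical about its own mid-plane through the hinge line. Angle in rad: 0 lying open and level on its rest (start), growing as the bar swings up and over towards the post, 1.571 upright, which is the balance point, 3.1 closed. The hinge is nearly free: let go anywhere else, it falls.
- wide_center (a point): Centre (half-way up) of the wide collar: plain steel ring, 50 mm outer diameter, 20 mm bore, 22 mm high, about 0.3 kg, lying flat on the bench, axis upright.
- narrow_center (a point): Centre (half-way up) of the narrow collar: plain steel ring, 34 mm outer diameter, 20 mm bore, 20 mm high, about 0.1 kg, lying flat on the bench, axis upright. It may lie nearer or farther than the wide one.
- wrench: Bystander: open-ended wrench 190 mm long lying on the bench; origin at its middle underside.
- bolt: Bystander: dark steel bolt standing on its round head (36 mm), 64 mm tall; origin under its head.
- oil_bottle: Bystander: yellow bottle, 56 mm diameter, 150 mm tall; origin under its base.
- hammer: Bystander: hammer 260 mm long lying on the bench; origin at its middle underside.
- tin: Bystander: steel tin, 74 mm diameter, 60 mm tall; origin under its base.
- gauge_block: Bystander: dark steel block 75 x 50 x 25 mm; origin under its centre.
- wood_offcut: Bystander: pale wood offcut 110 x 60 x 30 mm; origin under its centre.
Mind the look-alikes: they are no part of the job. What is shaped like the part that bears narrow_center but blue or yellow is not meant.

How it is judged:
By the outcome, as a careful person would: the job done as asked, in the order asked, and still so for the second after the job is handed in, while the arm keeps its last pose, push and grip.
It also fails if it takes over 67 s, if anything falls off the work surface, if the arm or the gripper's body presses on something with over 40 N, if the wrist force passes 120 N, or if a joint passes its speed limit or range.

## Working session

There is one attempt and no reset: what is moved stays moved. The work goes in short steps, Python scripts to look and compute and a tool call to move; the robot and the scene stay as the last step left them, time stands still between calls to the robot, and variables do not carry over. Pictures are saved under pics/ and viewed, at most 10 in all, crops included, and the job is handed in when it is done.

Besides the shell and the picture viewer there is one more tool, called after "Call:" as name(argument=value, ...) on one line, values as JSON. step_arm: Moves the arm, as the interface text tells. Its arguments: {"type":"object","properties":{"steps":{"type":"array","items":{"type":"number"}},"grip_force":{"type":"number"}},"required":["steps"]}

```bash
mkdir -p pics; cat > h.py <<'E'
import numpy as np,cv2
from cell import env
def shot(n,f,crop=None,s=1):
    c=env.read_camera(n); np.savez('pics/'+f+'.npz',**c)
    im=c['image'][:,:,::-1]
    if crop: x,y,w,h=crop; im=im[y:y+h,x:x+w]
    im=cv2.resize(im,None,fx=s,fy=s,interpolation=cv2.INTER_CUBIC)
    cv2.imwrite('pics/'+f+'.png',im); return c
def ray(c,u,v,z):
    K,R,t=c['camera_matrix'],c['R'],c['t']
    d=R.T@np.linalg.inv(K)@np.array([u,v,1.]); o=-R.T@t
    return o+d*(z-o[2])/d[2]
def proj(c,X):
    p=c['camera_matrix']@(c['R']@np.array(X)+c['t']); return p[:2]/p[2]
E
python3 - <<'E'
from h import *
for n in ('top','side'):
    c=shot(n,n+'0'); print(n,-c['R'].T@c['t'],c['R'][2],c['camera_matrix'][0,0])
o=env.get_obs(); print(o)
E
```

```text
top [ 0.48355265 -0.01715561  1.43596361] [ 0.04375858  0.02330571 -0.99877026] 524.1616560032472
side [ 0.29854193 -0.67163552  0.94657156] [ 0.20812218  0.60953233 -0.76495457] 476.938037267447
{'time_s': 0.1, 'qpos': array([67.49989358, 18.43663906, -4.01511507, 83.16654891,  1.29418863,
       78.54039882, -3.25901349]), 'joint_velocities': array([ 0.01162372, -0.07676096, -0.15699747, -0.31982015,  0.05252997,
        0.02629323,  0.04743394]), 'effort': array([ 5.49283891e-05, -4.92573452e+01, -4.05779500e-01, -3.13400173e+01,
       -6.42525335e-02,  3.94949690e-02,  9.40784116e-05]), 'tool_pos': array([ 0.25708977, -0.59681201,  0.40376179]), 'tool_rot': array([-1.79901595e+02,  4.67465629e-03,  2.33101044e+01]), 'force': array([ 0.50346157, -0.11383092, -0.12845566]), 'wrist_torque': array([ 0.06235831, -0.06401053, -0.03154148]), 'grasp_force': 0.0, 'grip_width': 0.0871113854577967}
```

View pics/top0.png

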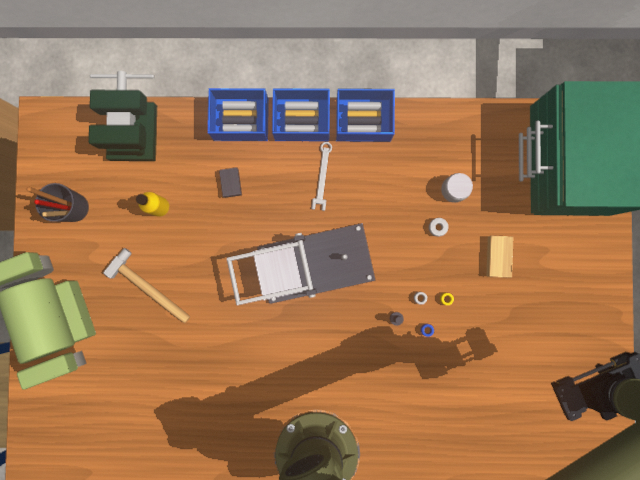

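View pics/side0.png

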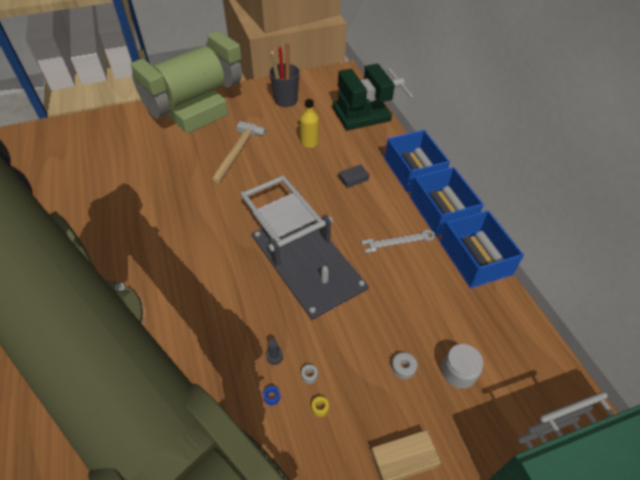

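```bash
python3 - <<'E'
from h import *
T=dict(np.load('pics/top0.npz'));S=dict(np.load('pics/side0.npz'))
def tri(a,b):
    P=[c['camera_matrix']@np.c_[c['R'],c['t']] for c in (T,S)]
    X=cv2.triangulatePoints(P[0],P[1],np.array(a,float),np.array(b,float))[:,0]; return (X[:3]/X[3]).round(4)
for n,a,b,z in [('wide',(439,227),(404.5,364),.022),('narrow',(421,298),(310,372.5),.02),('posttop',(345,257),(324.5,268),.064),('yellow',(447,299),(320,405),.015),('blue',(427,330),(272,395),.015),('bolt',(396,318),(274,350),.03),('tin',(459,187),(463,360),.06),
 ('bar+x',(229.5,261),(284,181),.08),('bar-x',(237,302),(245,196),.08)]:
    print(n,tri(a,b),ray(T,*a,z).round(4),ray(S,*b,z).round(4))
im=np.hstack([cv2.resize(T['image'][200:345,375:520],(400,400),interpolation=2),cv2.resize(T['image'][215:315,215:385],(400,235),interpolation=2) if 0 else cv2.resize(S['image'][330:450,250:370],(400,400),interpolation=2)])
im2=np.zeros((600,800,3),np.uint8); im2[:400]=im
cv2.imwrite('pics/crop1.png',im[:,:,::-1])
E
```

```text
wide [ 0.6143 -0.3235  0.0163] [ 0.613  -0.3219  0.022 ] [ 0.6132 -0.3258  0.022 ]
narrow [ 0.4227 -0.2758  0.0145] [ 0.4218 -0.2745  0.02  ] [ 0.4235 -0.2786  0.02  ]
posttop [ 0.5291 -0.0687  0.062 ] [ 0.5282 -0.0684  0.064 ] [ 0.5296 -0.0704  0.064 ]
yellow [ 0.4204 -0.3456  0.0134] [ 0.4198 -0.345   0.015 ] [ 0.4211 -0.3464  0.015 ]
blue [ 0.3365 -0.2932  0.0083] [ 0.3362 -0.2916  0.015 ] [ 0.3375 -0.2963  0.015 ]
bolt [ 0.3676 -0.2076  0.0223] [ 0.3683 -0.2066  0.03  ] [ 0.367  -0.2114  0.03  ]
tin [ 0.7169 -0.3679  0.0527] [ 0.7154 -0.3659  0.06  ] [ 0.7139 -0.3705  0.06  ]
bar+x [0.5188 0.2328 0.0679] [0.5141 0.2318 0.08  ] [0.5209 0.2188 0.08  ]
bar-x [0.4099 0.2119 0.0675] [0.4082 0.2104 0.08  ] [0.411  0.1986 0.08  ]
```

View pics/crop1.png

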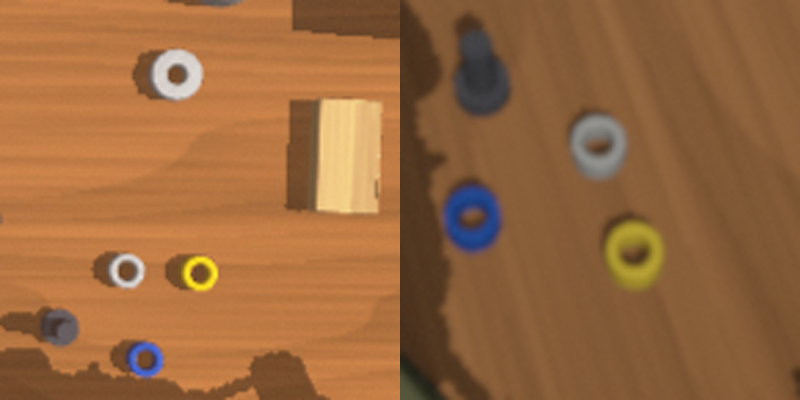

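The two grey rings are candidates: the wide one at top (439,227), the narrow one at (421,298). Look-alikes are yellow (447,299), blue (427,330), the bolt (396,318) and the tin (459,187). The crop confirms that the grey ones at those pixels are the right rings. The post is near (0.529, -0.069) and the fixture is turned about 12.7°.

Call:
step_arm(steps=[1,0,0,0,-9.9,1,0,0,0,-9.9,1,0,0,0,-9.9,1,0,0,0,-9.9,1,0,0,0,-9.9,1,0,0,0,-9.9,1,0,0,0,-9.9,1,0,0,0,-9.9,1,23.5,51,0,0,1,23.5,51,0,0,1,23.5,51,0,0,1,23.5,51,0,0], grip_force=30)

```text
time_s: 1.6
tool_pos: [0.437, -0.4598, 0.4043]
tool_rot: [-180.0, -0.0, 102.5]
force: [0.2, 0.4, 0.1]
grip_width: 0.0867
grasp_force: 0.0
```

Call:
step_arm(steps=[1,23.5,51,0,0,1,23.5,51,0,0,1,23.5,51,0,0,1,23.5,51,0,0,1,0,0,50,0,1,0,0,20,0,1,0,0,0,0,1,0,0,0,0])

```text
time_s: 2.6
tool_pos: [0.6145, -0.3264, 0.3365]
tool_rot: [179.9, 0.1, 102.4]
force: [-0.4, 0.1, 0.8]
grip_width: 0.0871
grasp_force: 0.0
```

```bash
python3 - <<'E'
from h import *
c=shot('wrist','w1'); o=env.get_obs(); print(o['time_s'],o['tool_pos'],o['tool_rot'],-c['R'].T@c['t'],c['R'][2])
print(proj(c,[.6138,-.3235,.022]),proj(c,[.4225,-.2755,.02]),proj(c,[.5288,-.069,.064]))
E
```

```text
2.65 [ 0.61474484 -0.32617635  0.33693289] [1.79872303e+02 1.32255646e-01 1.02410481e+02] [ 0.59780115 -0.25035554  0.31689422] [ 0.06321658 -0.27652281 -0.95892586]
[319.65573286 227.33393495] [ 58.44039821 100.92406856] [ 256.00391672 -320.75286789]
```

View pics/w1.png

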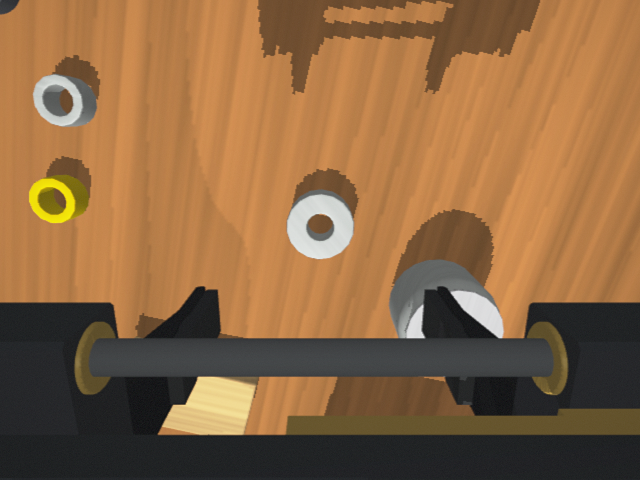

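The wrist view shows the wide ring's top centred at (320.5,225). The narrow grey one is at (61,100) and yellow at (54,200).

```bash
python3 - <<'E'
from h import *
c=dict(np.load('pics/w1.npz'))
print(ray(c,320.5,225,.022),ray(c,61,100,.02))
o=env.get_obs(); a=np.radians(o['tool_rot'][2]); d=ray(c,320.5,225,.022)-o['tool_pos']
print(d@[np.cos(a),np.sin(a),0],d@[np.sin(a),-np.cos(a),0])
E
```

```text
[ 0.61402869 -0.32164807  0.022     ] [ 0.42416465 -0.27453033  0.02      ]
0.0045763810152293 0.0002737801863302832
```

Call:
step_arm(steps=[1,4.5,0.3,40,0,1,0,0,50,0,1,0,0,45,0,1,0,0,16,0,1,0,0,0,0,1,0,0,0,0])

```text
time_s: 3.4
tool_pos: [0.615, -0.3212, 0.186]
tool_rot: [179.8, 0.1, 102.5]
force: [-0.6, 0.5, 0.1]
grip_width: 0.0871
grasp_force: 0.0
```

Call:
step_arm(steps=[0.3,0,0,0,0,0.3,0,0,0,0,0.3,0,0,0,0,0.3,0,0,0,0,0.3,0,0,0,0,0.3,0,0,0,0])

```text
time_s: 4.15
tool_pos: [0.614, -0.3206, 0.1837]
tool_rot: [-180.0, -0.0, 102.5]
force: [-0.7, -0.2, 0.6]
grip_width: 0.05
grasp_force: 30.0
```

Call:
step_arm(steps=[0.3,0,0,-30,0,0.3,0,0,-50,0,0.3,0,0,-40,0,0.3,40,-6,0,0,0.3,50,-7,0,0,0.3,50,-7,0,0,0.3,40,-6,0,0,0.3,24,-2.7,0,0,0.3,0,0,0,0,0.3,0,0,0,0])

```text
time_s: 5.4
tool_pos: [0.5422, -0.1293, 0.3037]
tool_rot: [180.0, 0.1, 102.4]
force: [0.9, -1.2, -2.4]
grip_width: 0.0495
grasp_force: 30.0
```

```bash
python3 - <<'E'
from h import *
c=shot('wrist','w2'); o=env.get_obs(); print(o['time_s'],o['tool_pos'],o['tool_rot'],o['force'])
print(proj(c,[.5288,-.069,.064]))
E
```

```text
5.45 [ 0.54217667 -0.12958448  0.30363828] [1.79992462e+02 4.51999640e-02 1.02369391e+02] [-0.02484204 -0.57141479 -2.8209404 ]
[320.1227338  153.26694988]
```

View pics/w2.png

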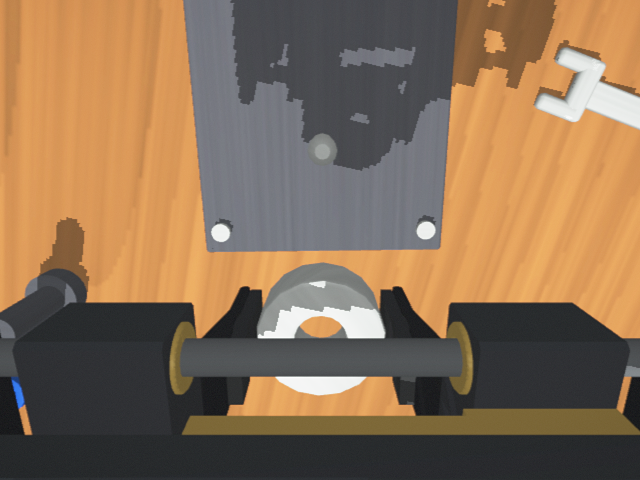

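The post top is at (322,151), the plate bolts at (221,232) and (426,230), and the held collar at about (321,330).

```bash
python3 - <<'E'
from h import *
c=dict(np.load('pics/w2.npz')); o=env.get_obs(); p=o['tool_pos']; a=np.radians(o['tool_rot'][2])
tx=np.array([np.cos(a),np.sin(a),0]);ty=np.array([np.sin(a),-np.cos(a),0])
P=ray(c,322,151,.064); print(P,(P-p)@tx,(P-p)@ty)
b=ray(c,221,232,.018)-ray(c,426,230,.018); print('yaw',np.degrees(np.arctan2(-b[1],-b[0])),ray(c,207,251,.014),ray(c,440,248,.014))
zt=p[2]-.1837+.022
for off in (-.003,0,.003):
  C=np.array([p[0],p[1],zt])+off*tx
  print(off,[proj(c,C+k*tx-np.array([0,0,h])).round(1) for k,h in ((-.025,0),(.025,0),(.01,0),(-.01,0),(.025,.022))])
g=[proj(c,C0) for C0 in (np.array([p[0],p[1],zt])+.025*ty,np.array([p[0],p[1],zt])-.025*ty)];print(g)
E
```

```text
[ 0.52950609 -0.06766477  0.064     ] 0.06319656682467172 0.0008875780676352701
yaw 12.907629111328514 [ 0.46810735 -0.15291429  0.014     ] [ 0.62290731 -0.11689612  0.014     ]
-0.003 [array([320.5, 396.7]), array([320.4, 280.4]), array([320.5, 317.5]), array([320.5, 364. ]), array([320.4, 261. ])]
0 [array([320.5, 390.3]), array([320.4, 272.7]), array([320.5, 310.2]), array([320.5, 357.2]), array([320.4, 254.2])]
0.003 [array([320.5, 383.8]), array([320.4, 264.9]), array([320.5, 302.9]), array([320.5, 350.4]), array([320.4, 247.3])]
[array([385.86604032, 334.05987187]), array([255.04565904, 334.19070943])]
```

Call:
step_arm(steps=[0.3,25,0.7,0,0,0.3,30,0,0,0,0.3,10,0,20,0,0.3,0,0,25,0,0.3,0,0,5,0,0.3,0,0,0,0,0.3,0,0,5,0,0.3,0,0,5,0,0.3,0,0,3,0,0.3,0,0,0,0])

```text
time_s: 6.7
tool_pos: [0.5284, -0.0641, 0.2405]
tool_rot: [-180.0, -0.0, 102.5]
force: [-0.0, -0.3, -3.6]
grip_width: 0.0497
grasp_force: 30.0
```

Call:
step_arm(steps=[0.3,0,0,5,0,0.3,0,0,5,0,0.3,0,0,5,0,0.3,0,0,5,0,0.3,0,0,0,0])

```text
time_s: 7.32
tool_pos: [0.5282, -0.064, 0.2202]
tool_rot: [-179.9, -0.0, 102.5]
force: [-0.4, -0.3, -2.9]
grip_width: 0.0499
grasp_force: 30.0
```

Call:
step_arm(steps=[0.3,0,0,6,0,0.3,0,0,6,0,0.3,0,0,6,0,0.3,0,0,2,0,0.3,0,0,1,0,0.3,0,0,1,0,0.3,0,0,1,0,0.3,0,0,0,0])

```text
time_s: 8.32
tool_pos: [0.5285, -0.0641, 0.1977]
tool_rot: [-180.0, 0.0, 102.5]
force: [-0.6, -0.2, -2.5]
grip_width: 0.0498
grasp_force: 30.0
```

Call:
step_arm(steps=[0.75,0,0,0,0,0.75,0,0,0,0,0.75,0,0,0,0,0.75,0,0,-20,0,0.75,0,0,-50,0,0.75,0,0,-50,0,0.75,0,0,-20,0,0.75,-45,-37,0,0,0.75,-46,-37,0,0,0.75,-46,-37,0,0,0.75,-46,-37,0,0,0.75,0,0,0,0])

```text
time_s: 9.82
tool_pos: [0.4207, -0.2796, 0.3378]
tool_rot: [-179.9, 0.1, 102.0]
force: [-0.1, 0.8, 0.1]
grip_width: 0.0651
grasp_force: 0.0
```

Call:
step_arm(steps=[0.75,0,0,0,0])

```text
time_s: 9.95
tool_pos: [0.4239, -0.2743, 0.3379]
tool_rot: [180.0, -0.0, 102.5]
force: [0.5, 0.4, -0.6]
grip_width: 0.0653
grasp_force: 0.0
```

```bash
python3 - <<'E'
from h import *
c=shot('wrist','w3'); t=env.read_camera('top'); o=env.get_obs(); print(o['time_s'],o['tool_pos'],o['tool_rot'],o['force'])
a=c['image'];b=t['image']
im=np.zeros((400,800,3),np.uint8)
im[:300,:400]=cv2.resize(a,(400,300),interpolation=3); im[:400,400:]=cv2.resize(b[210:310,215:385][:,50:150],(400,400),interpolation=2)
cv2.imwrite('pics/w3b.png',im[:,:,::-1])
# narrow centroid: bright low-saturation blob
hsv=cv2.cvtColor(a,cv2.COLOR_RGB2HSV); m=((hsv[...,1]<40)&(hsv[...,2]>110)).astype(np.uint8)
n,l,s,ce=cv2.connectedComponentsWithStats(m)
for k in range(1,n):
    if s[k,4]>300: print(s[k],ce[k],ray(c,*ce[k],.02))
print(proj(c,[.4235,-.275,.02]))
E
```

```text
10.05 [ 0.42453393 -0.27325832  0.33788474] [ 1.79970814e+02 -7.95853037e-03  1.02668003e+02] [ 0.64144994  0.44044577 -0.31922223]
[ 295  209   44   44 1004] [316.63446215 230.35557769] [ 0.42123547 -0.27445809  0.02      ]
[319.45447021 231.67885533]
```

View pics/w3b.png

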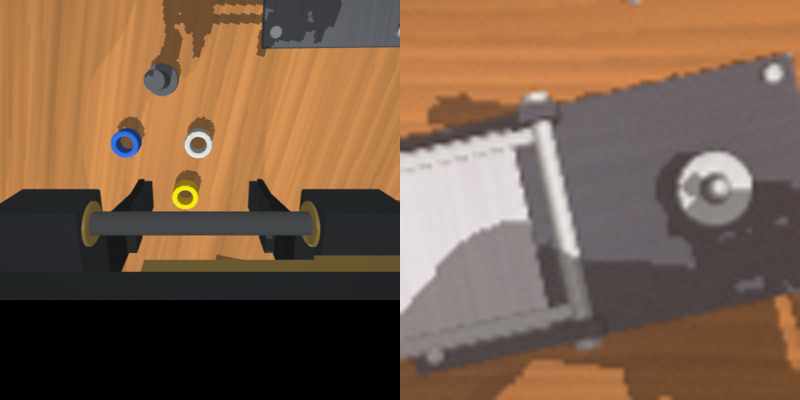

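Top view: the wide collar sits down on the post. Wrist view: the narrow grey collar is at (317,231) full-size.

Call:
step_arm(steps=[0.75,-1,-3.3,40,0,0.75,0,0,50,0,0.75,0,0,45,0,0.75,0,0,18,0,0.75,0,0,0,0,0.75,0,0,0,0])

```text
time_s: 10.8
tool_pos: [0.4217, -0.2763, 0.1858]
tool_rot: [179.9, 0.1, 102.6]
force: [0.1, 0.8, -0.2]
grip_width: 0.0655
grasp_force: 0.0
```

Call:
step_arm(steps=[0.2,0,0,0,0,0.2,0,0,0,0,0.2,0,0,0,0,0.2,0,0,0,0,0.2,0,0,0,0,0.2,0,0,0,0])

```text
time_s: 11.55
tool_pos: [0.4207, -0.2765, 0.1849]
tool_rot: [180.0, 0.0, 102.5]
force: [-0.2, 0.9, 1.2]
grip_width: 0.0331
grasp_force: 30.0
```

Call:
step_arm(steps=[0.2,0,0,-30,0,0.2,0,0,-50,0,0.2,0,0,-40,0,0.2,30,37,0,0,0.2,30,38,0,0,0.2,30,38,0,0,0.2,31,38,0,0,0.2,0,0,0,0,0.2,0,0,0,0,0.2,0,0,0,0])

```text
time_s: 12.8
tool_pos: [0.5411, -0.1271, 0.3044]
tool_rot: [-179.9, 0.0, 102.4]
force: [0.7, 0.6, -0.6]
grip_width: 0.0333
grasp_force: 30.0
```

```bash
python3 - <<'E'
from h import *
c=shot('wrist','w4',(200,80,240,330),1.8); o=env.get_obs(); p=o['tool_pos']; print(o['time_s'],p,o['tool_rot'],o['force'])
a=np.radians(o['tool_rot'][2])
tx=np.array([np.cos(a),np.sin(a),0])
print('post',proj(c,[.529,-.067,.064]))
zt=p[2]-.1849+.020
for off in (-.003,0,.003):
  C=np.array([p[0],p[1],zt])+off*tx
  print(off,[proj(c,C+k*tx-np.array([0,0,h])).round(1) for k,h in ((-.017,0),(.017,0),(.01,0),(-.01,0),(.017,.02))])
E
```

```text
12.85 [ 0.54118278 -0.12706958  0.30454963] [-1.79955502e+02  3.03519770e-02  1.02369845e+02] [-0.08711991 -0.22850328 -0.81254462]
post [322.86820481 154.50583247]
-0.003 [array([321.3, 374.8]), array([321.2, 296.8]), array([321.3, 313.7]), array([321.3, 359.5]), array([321.2, 277.8])]
0 [array([321.3, 368.3]), array([321.2, 289.5]), array([321.3, 306.5]), array([321.3, 352.8]), array([321.2, 271.2])]
0.003 [array([321.3, 361.7]), array([321.2, 282.1]), array([321.3, 299.3]), array([321.3, 346.1]), array([321.2, 264.5])]
```

View pics/w4.png

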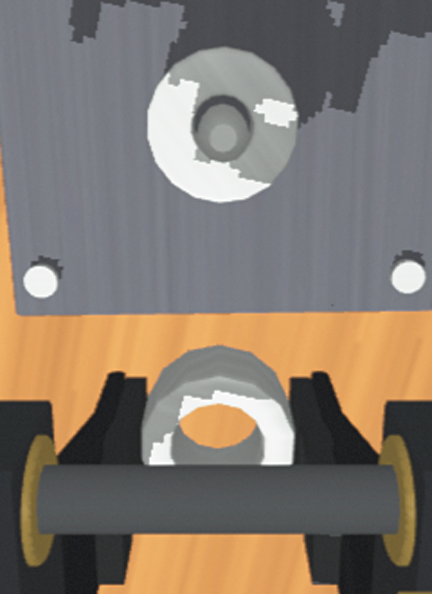

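The post top is at about (323.9,155.6) inside the wide ring, and the held narrow collar is centred at u≈321.7, on the grasp point.

```bash
python3 - <<'E'
from h import *
c=dict(np.load('pics/w4.npz')); o=env.get_obs(); p=o['tool_pos']; a=np.radians(o['tool_rot'][2])
P=ray(c,323.9,155.6,.064)-p; print(P@[np.cos(a),np.sin(a),0],P@[np.sin(a),-np.cos(a),0])
E
```

```text
0.06072368927447507 0.0015078287545124054
```

Call:
step_arm(steps=[0.2,25,1.3,0,0,0.2,25,0,0,0,0.2,10.5,0,20,0,0.2,0,0,25,0,0.2,0,0,5,0,0.2,0,0,0,0,0.2,0,0,5,0,0.2,0,0,5,0,0.2,0,0,3,0,0.2,0,0,0,0])

```text
time_s: 14.1
tool_pos: [0.5299, -0.0664, 0.2415]
tool_rot: [-180.0, 0.0, 102.5]
force: [0.4, -1.0, -1.0]
grip_width: 0.0332
grasp_force: 30.0
```

Call:
step_arm(steps=[0.2,0,0,4,0,0.2,0,0,4,0,0.2,0,0,4,0,0.2,0,0,0,0])

```text
time_s: 14.6
tool_pos: [0.5298, -0.0665, 0.2292]
tool_rot: [-179.9, 0.0, 102.5]
force: [0.1, -1.1, -2.4]
grip_width: 0.033
grasp_force: 30.0
```

Call:
step_arm(steps=[0.2,0,0,3,0,0.2,0,0,3,0,0.2,0,0,1,0,0.2,0,0,1,0,0.2,0,0,0.5,0,0.2,0,0,0,0])

```text
time_s: 15.35
tool_pos: [0.53, -0.0665, 0.2213]
tool_rot: [180.0, 0.0, 102.5]
force: [0.9, -3.4, -0.6]
grip_width: 0.0336
grasp_force: 30.0
```

Call:
step_arm(steps=[0.65,0,0,0,0,0.65,0,0,0,0,0.65,0,0,0,0,0.65,0,0,-15,0,0.65,0,0,-50,0,0.65,0,0,-60,0,0.65,40,0,0,0,0.65,55,0,0,0,0.65,55,0,0,0,0.65,55,0,0,0,0.65,50,0,0,0,0.65,40,0,0,0])

```text
time_s: 16.85
tool_pos: [0.4651, 0.2242, 0.3476]
tool_rot: [179.9, 0.0, 102.6]
force: [0.1, -0.7, -0.0]
grip_width: 0.0567
grasp_force: 0.0
```

Call:
step_arm(steps=[0.65,0,0,0,-10,0.65,0,0,0,-10,0.65,0,0,0,-10,0.65,0,0,0,-10,0.65,0,0,0,-10,0.65,0,0,0,-10,0.65,0,0,0,-10,0.65,0,0,0,-10,0.65,0,0,0,-10,0.65,0,0,0,0,0.65,0,0,0,0])

```text
time_s: 18.23
tool_pos: [0.4661, 0.2218, 0.3467]
tool_rot: [-180.0, 0.0, -167.7]
force: [-0.1, 0.4, -0.4]
grip_width: 0.0564
grasp_force: 0.0
```

```bash
python3 - <<'E'
from h import *
c=shot('wrist','w5'); t=env.read_camera('side'); np.savez('pics/s5.npz',**t); o=env.get_obs(); print(o['time_s'],o['tool_pos'],o['tool_rot'],o['force'],o['qpos'])
for s in (-.053,0,.053): print(proj(c,[.4645+.975*s,.2212+.2215*s,.08]))
im=np.zeros((600,640,3),np.uint8); im[:480]=c['image']; im[400:,:300]=cv2.resize(t['image'][230:330,240:390],(300,200),interpolation=2)
cv2.imwrite('pics/w5b.png',im[:,:,::-1])
E
```

```text
18.325 [0.46606767 0.22179197 0.34647311] [-1.79985649e+02  1.68995007e-02 -1.67591397e+02] [-0.41969687  0.39976846 -0.49170956] [ 23.96527314   9.76548701 -56.51067587 104.85556101   8.68280999
  69.92222141  67.24965331]
[318.98191959 161.25100624]
[319.84292877 247.55167714]
[320.60936568 324.37318108]
```

View pics/w5b.png

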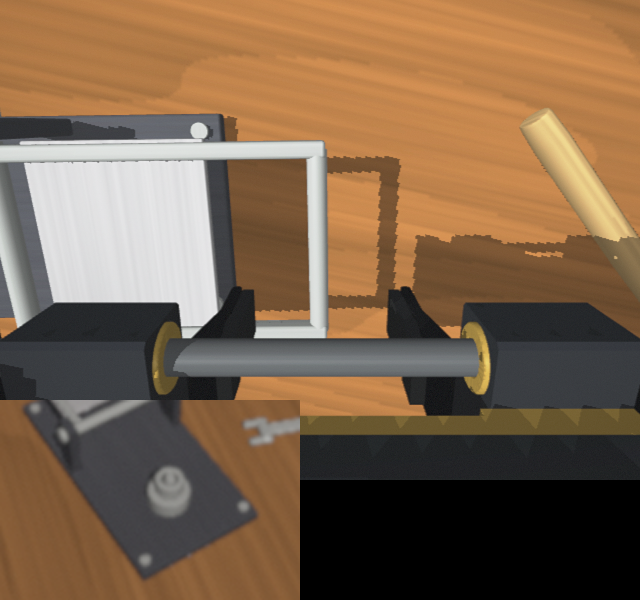

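Wrist view: the bar is at column 317, with its free span from v≈158 to 322, close to the prediction. The side inset shows both collars stacked on the post.

Call:
step_arm(steps=[0.65,1.5,-2.2,40,-0.4,0.65,0,0,40,0,0.65,0,0,20,0,0.65,0,0,2.5,0,0.65,0,0,0,0,0.65,0,0,0,0])

```text
time_s: 19.08
tool_pos: [0.4657, 0.2196, 0.2451]
tool_rot: [-180.0, 0.1, -167.1]
force: [-0.0, -1.2, 0.5]
grip_width: 0.0567
grasp_force: 0.0
```

Call:
step_arm(steps=[0,0,0,0,0,0,0,0,0,0,0,0,0,0,0,0,0,0,0,0,0,0,0,0,0,0,0,0,0,0,0,0,0,0,0], grip_force=25)

```text
time_s: 19.95
tool_pos: [0.465, 0.2195, 0.2437]
tool_rot: [180.0, 0.0, -167.1]
force: [-0.4, 1.6, -0.4]
grip_width: 0.0111
grasp_force: 25.0
```

```bash
python3 - <<'E'
from h import *
o=env.get_obs(); print(o['tool_pos'],o['tool_rot'],o['force'],o['wrist_torque'],o['qpos'],o['grip_width'],o['grasp_force'])
E
```

```text
[0.46501891 0.21954802 0.24368546] [ 1.79969379e+02  2.66703116e-03 -1.67074576e+02] [-0.36923885  1.61939391 -0.36084176] [ 0.45160742 -0.13632923  0.00752828] [ 19.84138244  17.66676301 -53.85450039 111.2050622   16.54127154
  59.21714638  61.60048972] 0.01112234259269564 25.000176429748535
```

Call:
step_arm(steps=[0,0,-1,-19.9,0,0,0,-3.1,-19.6,0,0,0,-5.2,-19.2,0,0,0,-7.1,-18.6,0,0,0,-9,-17.7,0,0,0,-10.8,-16.7,0,0,0,0,0,0])

```text
time_s: 20.82
tool_pos: [0.4729, 0.1846, 0.3578]
tool_rot: [179.9, 0.1, -167.1]
force: [-1.4, 6.5, 1.2]
grip_width: 0.0106
grasp_force: 25.0
```

```bash
python3 - <<'E'
from h import *
o=env.get_obs(); print(o['tool_pos'],o['tool_rot'],o['force'],o['wrist_torque'],o['qpos'],o['grip_width'],o['grasp_force'])
E
```

```text
[0.47292588 0.18462552 0.35779861] [ 1.79921591e+02  6.39922497e-02 -1.67122571e+02] [-1.35543011  6.45646814  1.19498804] [1.59234961 0.28567036 0.03856215] [ 28.86438783   7.30821485 -56.15638594 105.14965017   6.35980396
  70.79334927  73.71066224] 0.01064555307097998 24.994665384292603
```

Call:
step_arm(steps=[0,0,-12.5,-15.4,0,0,0,-14.1,-14.1,0,0,0,-15.5,-12.5,0,0,0,-16.7,-10.8,0,0,0,-17.7,-9,0,0,0,0,0,0])

```text
time_s: 21.58
tool_pos: [0.4903, 0.1097, 0.4209]
tool_rot: [180.0, 0.1, -167.1]
force: [-3.5, 5.2, 9.3]
grip_width: 0.0111
grasp_force: 25.0
```

```bash
python3 - <<'E'
from h import *
o=env.get_obs(); print(o['tool_pos'],o['tool_rot'],o['force'],o['wrist_torque'],o['qpos'],o['grip_width'],o['grasp_force'])
E
```

```text
[0.4902759  0.1097408  0.42087985] [ 1.79956913e+02  1.12416033e-01 -1.67149057e+02] [-3.47389356  5.24093408  9.30505625] [ 1.31168455  0.68997871 -0.01201417] [ 36.13653968   2.41611334 -52.46596998 100.81782561   1.92440411
  77.60156143  86.1366456 ] 0.011052714514396834 25.004890859127045
```

Call:
step_arm(steps=[0,0,0,0,0,0,0,0,0,0,0,0,0,0,0])

```text
time_s: 21.95
tool_pos: [0.4899, 0.111, 0.4203]
tool_rot: [179.9, 0.1, -167.0]
force: [-3.0, 4.8, 9.1]
grip_width: 0.0113
grasp_force: 25.0
```

```bash
python3 - <<'E'
from h import *
o=env.get_obs(); print(o['tool_pos'],o['force'],o['wrist_torque'])
s=shot('side','s6',(180,80,260,240),2); t=shot('top','t6')
p=o['tool_pos']; g=p-[0,0,.164]; print(proj(s,g),proj(t,g))
im=np.zeros((480,800,3),np.uint8); im[:,:480]=cv2.resize(s['image'][80:320,180:420],(480,480),interpolation=2)
im[:320,480:]=cv2.resize(t['image'][190:350,220:380],(320,320),interpolation=2); cv2.imwrite('pics/s6b.png',im[:,:,::-1])
E
```

```text
[0.48994841 0.11104219 0.4202559 ] [-3.00002476  4.83217573  9.05476258] [ 1.30096846  0.52526105 -0.01282508]
[280.58633388 157.63137417] [268.39178052 270.37777286]
```

View pics/s6b.png

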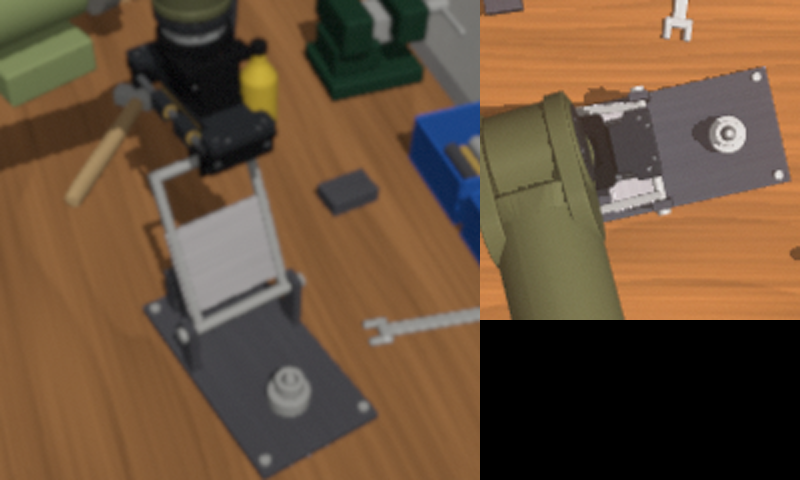

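Call:
step_arm(steps=[0,0,-18.6,-7.1,0,0,0,-19.2,-5.2,0,0,0,-19.6,-3.1,0,0,0,-15,-1,0,0,0,-4,0,0,0,0,0,0,0,0,0,0,0,0,0,0,0,0,0])

```text
time_s: 23.05
tool_pos: [0.5077, 0.0342, 0.4352]
tool_rot: [-179.9, 0.1, -167.1]
force: [1.0, 1.6, 6.8]
grip_width: 0.011
grasp_force: 25.0
```

```bash
python3 - <<'E'
from h import *
o=env.get_obs(); p=o['tool_pos'];print(o['time_s'],p,o['tool_rot'],o['force'],o['wrist_torque'],o['qpos'])
d=p-[.465,.2195,.2437]; print('along y',d@[-.223,.975,0],d@[.975,.223,0])
E
```

```text
23.05 [0.50768355 0.03421402 0.43521366] [-1.79884819e+02  1.01391919e-01 -1.67136245e+02] [0.96549773 1.5567691  6.77092784] [ 0.33144935 -0.28390519 -0.00674061] [ 40.66304824   2.71159541 -48.4763956   98.84399134   2.17367053
  79.25394587  94.6807277 ]
along y -0.19017226133283197 0.00029768342576500054
```

Call:
step_arm(steps=[0,0,0,-1.5,0,0,0,0,0,0,0,0,0,0,0])

```text
time_s: 23.42
tool_pos: [0.5076, 0.0348, 0.4353]
tool_rot: [-180.0, 0.1, -167.1]
force: [4.2, 1.6, -0.3]
grip_width: 0.0112
grasp_force: 25.0
```

```bash
python3 - <<'E'
from h import *
w=env.read_camera('wrist'); s=env.read_camera('side'); np.savez('pics/w7.npz',**w)
o=env.get_obs(); p=o['tool_pos']; print(p,o['force'])
g=p-[0,0,.164]; fx=np.array([.975,.2225,0])
for z in (.08,.15,.2,.27):
  for h in (-.055,): print(z,proj(w,[*(p[:2]+h*fx[:2]),z]))
im=np.zeros((480,800,3),np.uint8); im[:,:480]=cv2.resize(w['image'],(480,360),interpolation=3).shape and cv2.copyMakeBorder(cv2.resize(w['image'],(480,360),interpolation=3),0,120,0,0,0)
im[:320,480:]=cv2.resize(s['image'][120:320,210:410],(320,320),interpolation=2); cv2.imwrite('pics/w7b.png',im[:,:,::-1])
E
```

```text
[0.50760169 0.03489924 0.43528272] [5.94524297 1.99168977 0.29320391]
0.08 [320.54854687 150.19095914]
0.15 [320.43786463 157.78135057]
0.2 [320.3161495  166.12835777]
0.27 [320.01157971 187.01521184]
```

View pics/w7b.png

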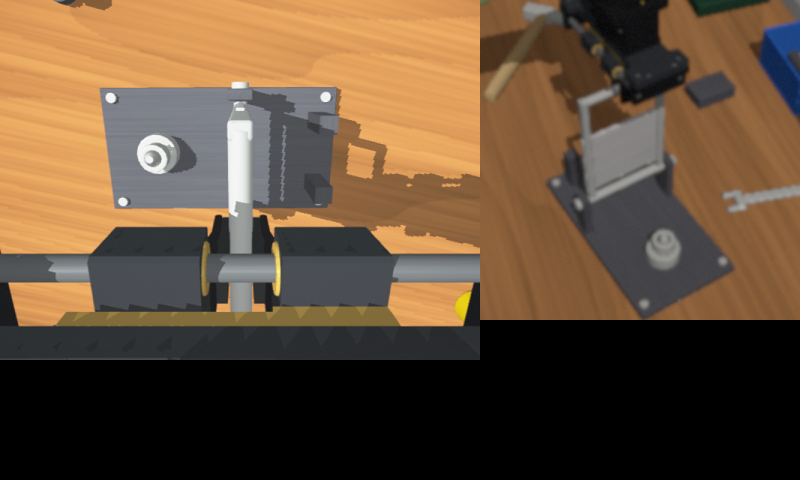

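The cover stands upright: side arm and hinge pin are both at column ~240. The bar is gripped and both collars are home on the post. I'll let it settle and hand it in.

Call:
step_arm(steps=[0,0,0,0,0,0,0,0,0,0,0,0,0,0,0,0,0,0,0,0,0,0,0,0,0,0,0,0,0,0])

```text
time_s: 24.28
tool_pos: [0.5076, 0.035, 0.4353]
tool_rot: [-180.0, 0.1, -167.1]
force: [4.9, 1.7, 1.3]
grip_width: 0.0107
grasp_force: 25.0
```

```bash
python3 - <<'E'
from h import *
o=env.get_obs(); print(o['time_s'],o['tool_pos'],o['force'],o['grip_width'],o['grasp_force'])
d=o['tool_pos']-[.5075,.0345,.4353]
print(env.sign_off() if np.abs(d).max()<.003 and o['grasp_force']>20 else 'not signed')
E
```

```text
24.275 [0.50758034 0.03499716 0.43529398] [4.92476979 1.74620527 1.32362128] 0.010660267275765363 25.004703998565674
the job is handed in; nothing more can be done
None
```

The job is handed in at 24.3 s: the wide collar and then the narrow collar are home on the post and released, and the cover is upright with the gripper still holding the middle of its bar.

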